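Wind down the stabilizer leg of a synth case

TASK

The modular synth case still rocks because one of its two crank-down legs, the one with the orange crank knob, hangs clear of the desk. Turn its crank clockwise until the foot stands on the desk and the crank has become clearly heavier, about an eighth to a quarter of a turn past the point where the foot meets it, but do not wind it on hard, and then let go. Leave the white crank alone.

Things in the scene. Friction and masses are not known exactly. Their poses are not given: they have to be found in the camera images.
- orange_jack: Winding leg on the side of the synth case (125 mm high) away from the robot: 44 mm grey column, 60 mm gear head, crank on top (arm's top at 157 mm), 72 mm round rubber foot. Origin: on the crank's vertical axis at desk height; z up. Clockwise from above lowers the foot 30 mm a turn (4.8 mm/rad); it starts 11 to 31 mm clear of the desk. No hard stop at touchdown; the screw holds when released.
- orange_grip (a point): Axis of the upright orange crank knob, 192 mm above the desk and 60 mm from the crank's axis, in any direction at the start. Knob 28 mm in diameter, from 162 to 212 mm; it spins on its pin, so lead it round the circle without turning the wrist. Felt at the knob: 4 N of friction in motion (under 2 at a pause), plus 4.6 N per rad once the foot stands. Near it only the other knob is above 160 mm.
- cushion (a joint): Squeeze (m) of the spring cushion in the orange leg's rubber foot: 0 until the foot meets the desk, then growing 0.0048 per rad of crank. Wanted at the end: 0.0015 to 0.010, that is 0.3 to 2 rad past first contact, best about 0.004 to 0.005; over 0.010 at any time strains the leg. When let go beyond 0.004 it eases back to about 0.004, turning the crank back.
- white_grip (a point): The same point (192 mm above the desk) on the identical but white crank knob of the other leg, 0.25 to 0.31 m left or right of the orange one, whose foot already stands on the desk. It must stay where it is.

How it is judged (in metres and radians):
At the end, for the whole second after the job is handed in: The orange leg's foot stands on the desk with its cushion squeezed by 1.5 to 10 mm (crank 0.3 to 2 rad past first contact) and at rest, and the white knob is within 20 mm of where it was (value of joint cushion between 0.0015 and 0.01 m and velocity of joint cushion between -0.002 and 0.002 m/s and distance of white_grip from where it was at the start of the episode below 0.02 m); the robot touches nothing.
It fails at once if the orange leg is wound on hard: its cushion squeezed by more than 10 mm (value of joint cushion above 0.01 m).
It fails at once if the white crank is turned (distance of white_grip from where it was at the start of the episode above 0.02 m).
It also fails if it takes over 64 s, if anything falls off the work surface, if the arm or the gripper's body presses on something with over 40 N, if the wrist force passes 120 N, or if a joint passes its speed limit or range.

ROBOT

A 6-joint arm with a two-finger parallel gripper is mounted at the origin on the work surface. World frame = base frame: x ahead of the robot, y to its left, z up, the work surface at z = 0. Lengths are in m, angles in degrees, forces in N, time in s.
With the tool pointing down it reaches from about 0.4 to 0.925 m from the base axis. Payload 3.4 kg.
Tool frame: the origin (TCP) lies at the very end of the fingers, on their centre line; the grasp point (between the pads) lies 19 mm behind it (bot.pinch_z is the distance from the TCP to the grasp point, in m); z points along the fingers, x is the direction in which the jaws open and shut, and the axes are right-handed (so a half turn about z gives the same grasp; the last joint's range is limited). The gripper opens to 85 mm and grips with 20 to 120 N. Pads are 22 mm wide; open, the fingers measure 114 mm over their backs; the gripper's body (76 mm by 85 mm) begins 54 mm behind the grasp point. The pads swing forward as they close: fully open they stand 13 mm farther back than shut.
Start: joints at [72.68, 17.578, 86.31, -0, 76.112, -4.211], TCP at [0.13, 0.56, 0.231] pointing down, gripper open.
Joint ranges: [-179.03, 179.03], [-60, 130.46], [8.19, 133.38], [-81.62, 261.62], [5.75, 156.47], [-153.77, 153.77]. Speed limits (degrees/s): [147.25, 147.25, 180, 180, 180, 180].

INTERFACE

Orientations are given as a 3x3 rotation matrix whose columns are the frame's x, y, z axes.
In Python, from cell import monitor, vision, finish_job, bot gives the robot as it stands.
- The arm moves only by the tool play_rows, never from a script. Its argument "plan" is a list of rows, each a list of 5 numbers: the closure, from 0 (fully open) to 1 (shut), then the shift along the world's x, y, z in m, then the turn about the world's z in degrees. A call has exactly 8 rows; each row is the pose to reach, as a shift and turn from the pose measured when the call began; what a row does not reach only later rows make up. A row lasts 1/10 s, in which the tool goes at most 50 mm and 8.59 degrees, less where a joint would pass 70% of its speed; a pose out of reach is approached as far as the arm can. A call with a gripper value outside its range is refused whole. The fingers move at their own pace and stop on an object; "newtons" is the grip in N (left out, the last holds). Time passes only in rows, so rows that repeat a pose let the fingers close, or fill a call up. It gives the time, the measured TCP pose, the force and the opening at its end, in the units of the state.
- monitor.get_obs(): the state, without advancing time (a new reading comes with each control period).
- vision.snapshot(name): name is "scene" or "side" or "wrist"; returns a dict with "frame" (420x560x3 uint8, red, green, blue), "mtx" (3x3 intrinsics, pixels), "rvec" (rotation vector, rad) and "tvec" (3), from world to camera coordinates, as OpenCV has them; the wrist camera has in their place "T_tool_cam" (4x4, takes a point from camera to tool coordinates, whose origin is the TCP and whose axes are the tool frame's). Camera axes: x right, y down, z forward; pixel columns grow to the right and rows downward; lengths in m; the calibration is good to about 2 mm. The wrist camera is an equidistant fisheye: a pixel r from the principal point sees the ray r / f radians off the axis. A picture is of the moment at which its call begins: read the wrist's pose just before it. There is no depth.
- finish_job(): hands the job in, once; it reports no verdict.
Trained networks look in a picture, given as the dict that the camera call returned (one of the last four; its "shot" number tells which), for a name from the list of things; names that differ only in an ending like _2 or _b are one class to them, and where a whole thing is asked for, a point or a joint stands for the part that bears it (a point fixed in the world has none). Each returns a list of dicts, best first, with "score" (0 to 1); they miss things now and then, are a little off and sometimes report something else, mostly with a low value. They report only what shows in the picture. A call takes as long as a camera call.
- vision.trace(picture, thing): "region" (420x560 bool, what is visible of it) and "extent" ([left, top, right, bottom] in pixels, round what is visible of it).
- vision.tip_of(picture, thing): "point" ([column, row] in pixels: a listed point, or the origin of a listed thing).
The state is a dict: "t": time; "joint_positions": joint angles; "joint_velocities": joint speeds; "tau": joint torques, N m; "tcp_pos": TCP position; "ee_rot": TCP orientation; "force": force on the tool from outside, world axes, zero at the start; "torque": the same for the moment, N m; "finger_gap": opening from 0.0 (shut) to 1.0 (fully open).
Only numpy, scipy, OpenCV 4.12 (cv2) and the standard library are available. Lean on these libraries where they do the work, as an engineer would, in place of code of your own. Each camera call takes 0.05 s, during which the arm holds its last target.

## Working session

There is one attempt and no reset: what is moved stays moved. The work goes in short steps, Python scripts to look and compute and a tool call to move; the robot and the scene stay as the last step left them, time stands still between calls to the robot, and variables do not carry over. Pictures are saved under pics/ and viewed, and the job is handed in when it is done.

Besides the shell and the picture viewer there is one more tool, called after "Request:" in YAML: its name, and indented under it one key for each argument. play_rows: Moves the arm, as the interface text tells. Its arguments: {"type":"object","properties":{"plan":{"type":"array","items":{"type":"array","items":{"type":"number"}}},"newtons":{"type":"number"}},"required":["plan"]}

```bash
ls; mkdir -p pics; cat > h.py <<'E'
import numpy as np,cv2
from cell import monitor,vision,finish_job,bot
def save(s,n): cv2.imwrite('pics/'+n,s['frame'][:,:,::-1])
def ray(s,p,tcp=None,R=None):
    if 'rvec' in s:
        Rc=cv2.Rodrigues(np.array(s['rvec'],float))[0];t=np.array(s['tvec'],float).ravel()
        d=np.linalg.inv(s['mtx'])@np.array([p[0],p[1],1.]);return -Rc.T@t,Rc.T@d
    K=s['mtx'];v=np.array([(p[0]-K[0][2])/K[0][0],(p[1]-K[1][2])/K[1][1]]);r=np.linalg.norm(v)
    d=np.array([*(v/max(r,1e-9)*np.sin(r)),np.cos(r)]);T=np.array(s['T_tool_cam'])
    return tcp+R@T[:3,3],R@T[:3,:3]@d
def atz(o,d,z): return o+d*(z-o[2])/d[2]
E
python3 - <<'E'
from h import *
o=monitor.get_obs();print(o)
for n in ['scene','side','wrist']:
    o=monitor.get_obs();s=vision.snapshot(n);save(s,n+'0.png')
    for th in ['orange_grip','white_grip','orange_jack']:
        for r in vision.tip_of(s,th)[:2]:
            print(n,th,r['point'],round(r['score'],2),[np.round(atz(*ray(s,r['point'],np.array(o['tcp_pos']),np.array(o['ee_rot'])),z),4) for z in ((0.,) if 'jack' in th else (.192,))])
E
```

```text
pics
{'t': 0.0, 'joint_positions': array([ 7.26797351e+01,  1.76222586e+01,  8.63854935e+01, -6.31532867e-04,
        7.61125025e+01, -4.21109728e+00]), 'joint_velocities': array([ 0.0153624 , -0.00129432,  0.03633169,  0.06505537, -0.07390941,
        0.08840156]), 'tau': array([ 1.06567297e-04, -4.57555890e+01, -2.51920170e+01, -1.80328257e-04,
        1.31031490e-02, -2.19749211e-05]), 'tcp_pos': array([0.13022379, 0.55931432, 0.23037053]), 'ee_rot': array([[ 2.26803914e-01,  9.73940248e-01, -6.14635353e-04],
       [ 9.73938191e-01, -2.26804701e-01, -2.00685260e-03],
       [-2.09395671e-03, -1.43454820e-04, -9.99997797e-01]]), 'force': array([-0.69285439, -0.37532157, -0.22652296]), 'torque': array([0.02773913, 0.04463723, 0.00520934]), 'finger_gap': 0.9976184458234555}
scene orange_grip [384.1, 179.2] 0.71 [array([0.5051, 0.1683, 0.192 ])]
scene white_grip [181.0, 178.5] 0.63 [array([ 0.5407, -0.1536,  0.192 ])]
scene orange_jack [388.5, 269.3] 0.62 [array([0.5392, 0.2085, 0.    ])]
side orange_grip [210.6, 165.3] 0.9 [array([0.5043, 0.166 , 0.192 ])]
side white_grip [325.5, 250.2] 0.77 [array([ 0.5458, -0.1467,  0.192 ])]
side orange_jack [227.0, 229.0] 0.68 [array([0.5464, 0.2159, 0.    ])]
```

View pics/scene0.png

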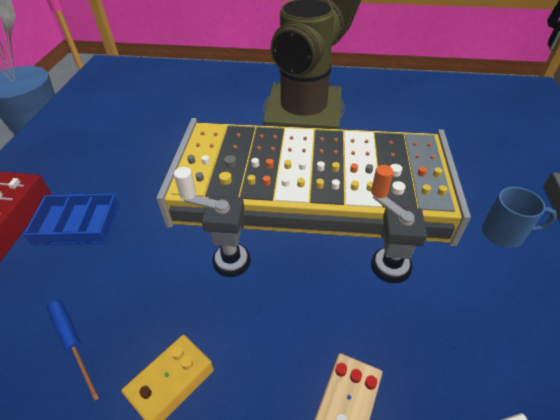

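View pics/side0.png

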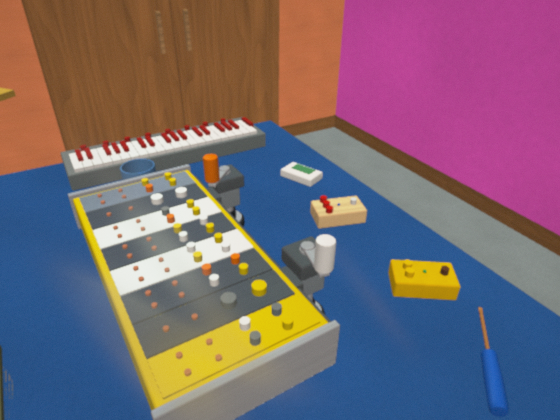

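View pics/wrist0.png

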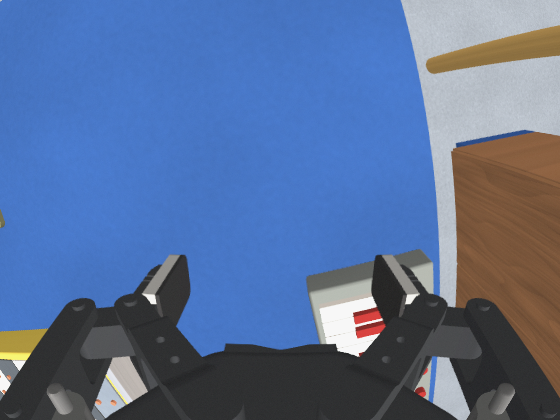

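The scene camera faces the robot. It shows the orange knob at (384,179) with its crank hub at about (407,217), and the white knob at (184,181). In the side view orange is at (211,167), with its hub near (232,178). Next I triangulate the knob and the hub.

```bash
python3 - <<'E'
from h import *
S={}
for n in ['scene','side']:
    s=vision.snapshot(n);S[n]=s
    for th in ['orange_grip','white_grip','orange_jack']:
        for r in vision.tip_of(s,th)[:1]:
            print(n,th,np.round(r['point'],1),np.round(atz(*ray(s,r['point']),0 if 'jack' in th else .192),4))
    for r in vision.trace(s,'orange_grip')[:1]: print(r['extent'],r['score'])
    c=(384,180) if n=='scene' else (211,168)
    f=s['frame'][c[1]-30:c[1]+75,c[0]-50:c[0]+75]
    cv2.imwrite(f'pics/{n}_crop.png',cv2.resize(f[:,:,::-1],None,fx=5,fy=5,interpolation=cv2.INTER_CUBIC))
print(atz(*ray(S['scene'],(407,216.5)),.157))
def tri(p,q):
    A=[];b=[]
    for o,d in (ray(S['scene'],p),ray(S['side'],q)):
        d=d/np.linalg.norm(d);P=np.eye(3)-np.outer(d,d);A.append(P);b.append(P@o)
    return np.linalg.lstsq(np.vstack(A),np.hstack(b),rcond=None)[0]
print(tri((384.1,179.2),(210.6,165.3)))
E
```

```text
scene orange_grip [386.3 181.7] [0.5106 0.1714 0.192 ]
scene white_grip [184.2 180.1] [ 0.5438 -0.1473  0.192 ]
scene orange_jack [386.5 273.6] [0.5494 0.2043 0.    ]
[373.5, 165.8, 390.2, 199.9] 0.65
side orange_grip [213.1 164.8] [0.5091 0.1656 0.192 ]
side white_grip [325.9 250. ] [ 0.5466 -0.1466  0.192 ]
side orange_jack [227.8 231.7] [0.5438 0.2056 0.    ]
[204.4, 153.2, 222.8, 184.5] 0.93
[0.54886435 0.20758427 0.157     ]
[0.50477566 0.16814204 0.19124921]
```

Request:
play_rows:
  plan:
    - [0,0.04,-0.03,0.02,0]
    - [0,0.08,-0.06,0.03,0]
    - [0,0.12,-0.09,0.03,0]
    - [0,0.16,-0.12,0.03,0]
    - [0,0.2,-0.15,0.03,0]
    - [0,0.23,-0.18,0.03,0]
    - [0,0.25,-0.2,0.03,0]
    - [0,0.27,-0.22,0.03,0]

```text
t: 1.9
tcp_pos: [0.4017, 0.3385, 0.2614]
ee_rot: [[0.228, 0.974, 0.0], [0.974, -0.228, 0.0], [0.0, 0.0, -1.0]]
force: [1.0, -0.3, 0.2]
finger_gap: 0.998
```

View pics/scene_crop.png

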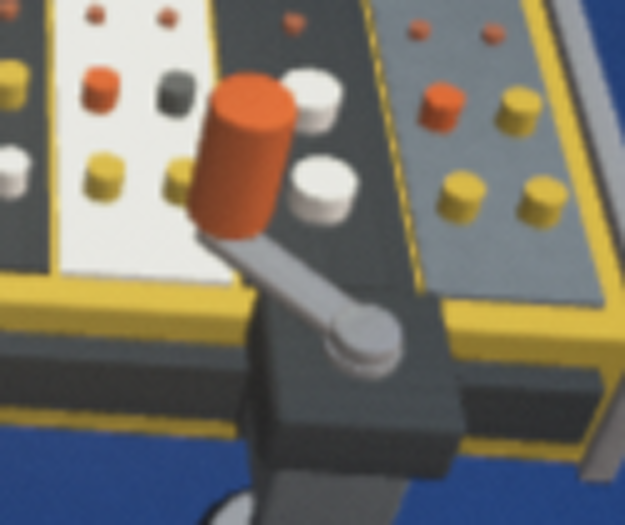

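View pics/side_crop.png

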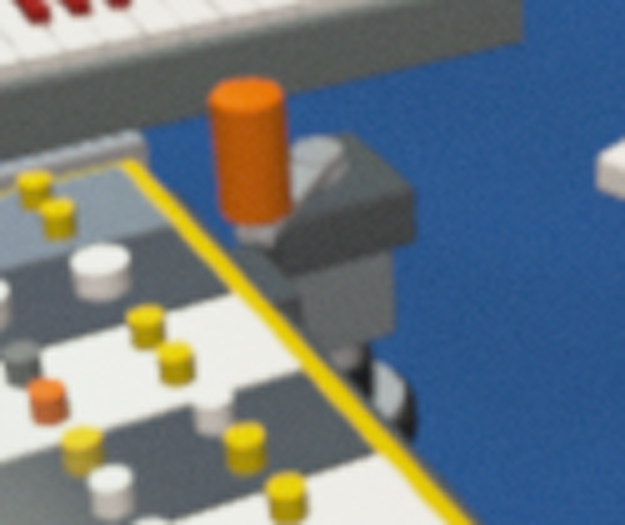

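The crops show the knob top centres at scene (384.6,169.6) and side (210.4,156.6). The hub cap is at scene (407.4,216.5) and side about (225,168.5).

```bash
python3 - <<'E'
from h import *
a=vision.snapshot('scene');b=vision.snapshot('side');save(a,'scene1.png')
for s,k,h in ((a,(384.6,169.6),(407.4,216.5)),(b,(210.4,156.6),(225,168.5))):
    print(atz(*ray(s,k),.212),atz(*ray(s,h),.157))
o=monitor.get_obs();s=vision.snapshot('wrist');save(s,'w1.png')
for r in vision.tip_of(s,'orange_grip')[:2]: print(r,atz(*ray(s,r['point'],o['tcp_pos'],o['ee_rot']),.192))
print(o['tcp_pos'])
E
```

```text
[0.50541257 0.16549179 0.212     ] [0.54879118 0.20820273 0.157     ]
[0.50378863 0.16126451 0.212     ] [0.5474327  0.20379454 0.157     ]
[0.40288763 0.33772228 0.26135645]
```

View pics/w1.png

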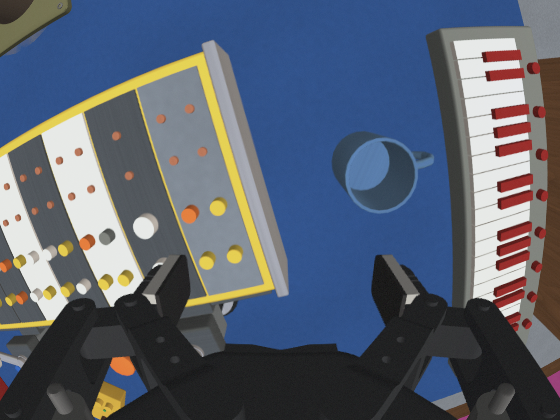

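Knob at about (0.506, 0.166), hub at about (0.548, 0.207), 59 mm apart, which fits the stated 60 mm. Now I move over the knob.

Request:
play_rows:
  plan:
    - [0,0.015,-0.025,0,0]
    - [0,0.03,-0.05,0,0]
    - [0,0.045,-0.075,0,0]
    - [0,0.06,-0.1,0,0]
    - [0,0.075,-0.125,0,0]
    - [0,0.09,-0.15,0,0]
    - [0,0.103,-0.172,0,0]
    - [0,0.103,-0.172,0,0]

```text
t: 2.9
tcp_pos: [0.5047, 0.1667, 0.2613]
ee_rot: [[0.23, 0.973, 0.0], [0.973, -0.23, -0.0], [-0.0, 0.0, -1.0]]
force: [-0.5, 0.1, 0.2]
finger_gap: 0.994
```

```bash
python3 - <<'E'
from h import *
o=monitor.get_obs();s=vision.snapshot('wrist');save(s,'w2.png')
print(o['tcp_pos'],o['force'])
for r in vision.tip_of(s,'orange_grip')[:2]: print(r,atz(*ray(s,r['point'],o['tcp_pos'],o['ee_rot']),.192))
# project expected TCP-axis pt at z .212
K=s['mtx'];T=np.linalg.inv(np.array(s['T_tool_cam']))
for z in(.212,.192):
    p=o['ee_rot'].T@(np.array([.506,.166,z])-o['tcp_pos']);c=T[:3,:3]@p+T[:3,3]
    th=np.arctan2(np.hypot(c[0],c[1]),c[2]);u=c[:2]/np.hypot(c[0],c[1])*th;print(K[0][0]*u[0]+K[0][2],K[1][1]*u[1]+K[1][2])
E
```

```text
[0.50472852 0.16671835 0.26127649] [-0.49141781  0.05981797  0.19873476]
{'point': [277.1, 213.3], 'score': 0.72} [0.50197261 0.16507483 0.192     ]
279.7325320427804 228.83966819937257
279.77331312482704 218.41350532886366
```

View pics/w2.png

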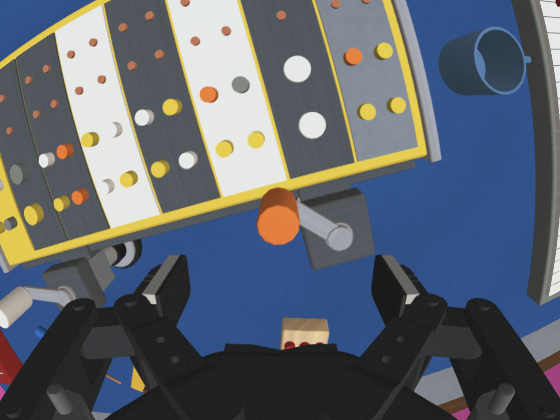

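The wrist view has the knob top at (278,225), centred between the jaws, and the hub at (340,235). I go straight down and grip lightly.

```bash
python3 - <<'E'
from h import *
o=monitor.get_obs();s=vision.snapshot('wrist')
print(atz(*ray(s,(278,225),o['tcp_pos'],o['ee_rot']),.212),atz(*ray(s,(340.5,235.5),o['tcp_pos'],o['ee_rot']),.157))
E
```

```text
[0.50156683 0.16748684 0.212     ] [0.54230436 0.21056714 0.157     ]
```

Request:
play_rows:
  plan:
    - [0,0,0,-0.015,0]
    - [0,0,0,-0.03,0]
    - [0,0,0,-0.045,0]
    - [0,0,0,-0.06,0]
    - [0,0,0,-0.075,0]
    - [0,0,0,-0.086,0]
    - [0,0,0,-0.086,0]
    - [0,0,0,-0.086,0]

```text
t: 3.85
tcp_pos: [0.5027, 0.1696, 0.1754]
ee_rot: [[0.227, 0.974, -0.001], [0.974, -0.227, 0.001], [0.001, -0.002, -1.0]]
force: [0.3, 0.4, 0.2]
finger_gap: 1.001
```

Request:
play_rows:
  plan:
    - [0.3,0,0,0,0]
    - [0.5,0,0,0,0]
    - [0.65,0,0,0,0]
    - [0.75,0,0,0,0]
    - [0.8,0,0,0,0]
    - [0.8,0,0,0,0]
    - [0.8,0,0,0,0]
    - [0.8,0,0,0,0]
  newtons: 20

```text
t: 4.65
tcp_pos: [0.5021, 0.168, 0.1761]
ee_rot: [[0.227, 0.974, -0.002], [0.974, -0.227, -0.001], [-0.002, -0.002, -1.0]]
force: [-2.1, -4.0, 4.8]
finger_gap: 0.319
```

Gripped, with the opening at 27 mm. The crank starts at about -135° from the hub. I'll compute clockwise arc waypoints from there.

```bash
cat >> h.py <<'E'
import json,sys
def arc(C,R,a0,a1,n=8,hold=0,z=.1755):
    """rows from current measured pose; angles deg (decreasing = clockwise)"""
    o=monitor.get_obs();p=o['tcp_pos'];rel=p[:2]-C
    ang=np.degrees(np.arctan2(rel[1],rel[0]))
    print('t',o['t'],'p',np.round(p,4),'F',np.round(o['force'],2),'r',round(np.hypot(*rel),4),'ang',round(ang,1))
    rows=[]
    for a in list(np.linspace(a0,a1,n-hold+1)[1:])+[a1]*hold:
        q=C+R*np.array([np.cos(np.radians(a)),np.sin(np.radians(a))])
        rows.append([.8]+[round(float(v),3) for v in q-p[:2]]+[round(float(z-p[2]),3),0])
    print(json.dumps(rows))
E
python3 -c "
from h import *
arc(np.array([.545,.210]),.06,-135.5,-175.5,8,1)"
```

```text
t 4.65 p [0.5021 0.168  0.1761] F [-2.08 -4.03  4.75] r 0.06 ang -135.6
[[0.8, -0.004, 0.004, -0.001, 0], [0.8, -0.007, 0.009, -0.001, 0], [0.8, -0.01, 0.014, -0.001, 0], [0.8, -0.013, 0.02, -0.001, 0], [0.8, -0.015, 0.026, -0.001, 0], [0.8, -0.016, 0.031, -0.001, 0], [0.8, -0.017, 0.037, -0.001, 0], [0.8, -0.017, 0.037, -0.001, 0]]
```

Request:
play_rows:
  plan:
    - [0.8,-0.004,0.004,0,0]
    - [0.8,-0.007,0.009,0,0]
    - [0.8,-0.01,0.014,0,0]
    - [0.8,-0.013,0.02,0,0]
    - [0.8,-0.015,0.026,0,0]
    - [0.8,-0.016,0.031,0,0]
    - [0.8,-0.017,0.037,0,0]
    - [0.8,-0.017,0.037,0,0]

```text
t: 5.45
tcp_pos: [0.4875, 0.2063, 0.1762]
ee_rot: [[0.226, 0.974, 0.003], [0.974, -0.226, -0.0], [0.0, 0.003, -1.0]]
force: [7.6, -0.3, -5.5]
finger_gap: 0.322
```

```bash
python3 -c "
from h import *
arc(np.array([.545,.210]),.06,-175.5,-235.5,8,1)
s=vision.snapshot('scene');save(s,'s3.png')"
```

```text
t 5.45 p [0.4875 0.2063 0.1762] F [ 7.58 -0.34 -5.49] r 0.0576 ang -176.3
[[0.8, -0.002, 0.008, -0.001, 0], [0.8, -0.001, 0.017, -0.001, 0], [0.8, 0.002, 0.025, -0.001, 0], [0.8, 0.005, 0.034, -0.001, 0], [0.8, 0.01, 0.041, -0.001, 0], [0.8, 0.016, 0.048, -0.001, 0], [0.8, 0.023, 0.053, -0.001, 0], [0.8, 0.023, 0.053, -0.001, 0]]
```

View pics/s3.png

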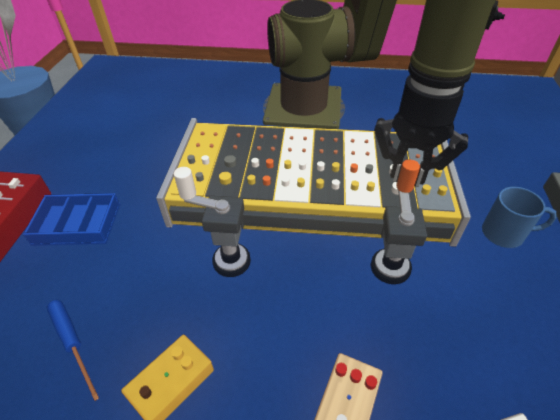

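The crank follows: the arm now points toward the robot and the hub is still at (407,217). The 7.6 N pull toward the hub says the centre lies about 2 mm further in x.

```bash
python3 -c "
from h import *
arc(np.array([.5475,.2095]),.06,-176.5,-236.5,8,1,z=.1765)"
```

```text
t 5.5 p [0.4875 0.2063 0.1762] F [ 7.9  -0.91 -5.05] r 0.06 ang -176.9
[[0.8, 0.0, 0.009, 0.0, 0], [0.8, 0.002, 0.017, 0.0, 0], [0.8, 0.004, 0.026, 0.0, 0], [0.8, 0.008, 0.034, 0.0, 0], [0.8, 0.014, 0.041, 0.0, 0], [0.8, 0.02, 0.048, 0.0, 0], [0.8, 0.027, 0.053, 0.0, 0], [0.8, 0.027, 0.053, 0.0, 0]]
```

Request:
play_rows:
  plan:
    - [0.8,0.0,0.009,0.0,0]
    - [0.8,0.002,0.017,0.0,0]
    - [0.8,0.004,0.026,0.0,0]
    - [0.8,0.008,0.034,0.0,0]
    - [0.8,0.014,0.041,0.0,0]
    - [0.8,0.02,0.048,0.0,0]
    - [0.8,0.027,0.053,0.0,0]
    - [0.8,0.027,0.053,0.0,0]

```text
t: 6.3
tcp_pos: [0.5156, 0.2579, 0.1761]
ee_rot: [[0.225, 0.974, 0.004], [0.974, -0.225, -0.004], [-0.003, 0.005, -1.0]]
force: [4.8, -6.9, -1.0]
finger_gap: 0.321
```

```bash
python3 -c "
from h import *
arc(np.array([.5475,.2095]),.06,-236.5,-272.5,8,2,z=.1765)"
```

```text
t 6.3 p [0.5156 0.2579 0.1761] F [ 4.77 -6.88 -1.03] r 0.0579 ang 123.4
[[0.8, 0.004, 0.005, 0.0, 0], [0.8, 0.01, 0.007, 0.0, 0], [0.8, 0.016, 0.009, 0.0, 0], [0.8, 0.022, 0.011, 0.0, 0], [0.8, 0.028, 0.011, 0.0, 0], [0.8, 0.034, 0.012, 0.0, 0], [0.8, 0.034, 0.012, 0.0, 0], [0.8, 0.034, 0.012, 0.0, 0]]
```

A circle fit (r = 60 mm) through the three measured points puts the centre at (0.5475, 0.2071).

```bash
python3 -c "
from h import *
arc(np.array([.5475,.2071]),.06,-238,-274,8,2,z=.1765)"
```

```text
t 6.3 p [0.5156 0.2579 0.1761] F [ 4.77 -6.88 -1.03] r 0.06 ang 122.1
[[0.8, 0.006, 0.003, 0.0, 0], [0.8, 0.011, 0.006, 0.0, 0], [0.8, 0.017, 0.007, 0.0, 0], [0.8, 0.024, 0.009, 0.0, 0], [0.8, 0.03, 0.009, 0.0, 0], [0.8, 0.036, 0.009, 0.0, 0], [0.8, 0.036, 0.009, 0.0, 0], [0.8, 0.036, 0.009, 0.0, 0]]
```

Request:
play_rows:
  plan:
    - [0.8,0.006,0.003,0.0,0]
    - [0.8,0.011,0.006,0.0,0]
    - [0.8,0.017,0.007,0.0,0]
    - [0.8,0.024,0.009,0.0,0]
    - [0.8,0.03,0.009,0.0,0]
    - [0.8,0.036,0.009,0.0,0]
    - [0.8,0.036,0.009,0.0,0]
    - [0.8,0.036,0.009,0.0,0]

```text
t: 7.1
tcp_pos: [0.5513, 0.2669, 0.1761]
ee_rot: [[0.225, 0.974, 0.003], [0.974, -0.225, -0.004], [-0.003, 0.004, -1.0]]
force: [-0.9, -3.9, 2.9]
finger_gap: 0.319
```

```bash
cat >> h.py <<'E'
def look(n):
    for c,(x0,y0,x1,y1) in (('scene',(340,150,460,300)),('side',(170,130,270,255))):
        s=vision.snapshot(c);cv2.imwrite(f'pics/{c}_{n}.png',cv2.resize(s['frame'][y0:y1,x0:x1,::-1],None,fx=4,fy=4,interpolation=cv2.INTER_CUBIC))
    a=cv2.imread(f'pics/scene_{n}.png');b=cv2.imread(f'pics/side_{n}.png')
    h=max(a.shape[0],b.shape[0]);P=lambda i:np.pad(i,((0,h-i.shape[0]),(0,0),(0,0)))
    m=np.hstack([P(a),P(b)]);k=min(1,600/h,800/m.shape[1]);cv2.imwrite(f'pics/look_{n}.png',cv2.resize(m,None,fx=k,fy=k))
def tan(C):
    o=monitor.get_obs();rel=o['tcp_pos'][:2]-C;a=np.arctan2(rel[1],rel[0]);t=np.array([np.sin(a),-np.cos(a)])
    print('resist',round(-o['force'][:2]@t,2),'radial out',round(o['force'][:2]@rel/np.hypot(*rel),2))
E
python3 -c "
from h import *
C=np.array([.5475,.2071]);tan(C)
arc(C,.06,-274,-304,8,2,z=.1765);look('a')"
```

```text
resist 0.64 radial out -3.96
t 7.1 p [0.5513 0.2669 0.1761] F [-0.89 -3.92  2.92] r 0.0599 ang 86.4
[[0.8, 0.006, -0.001, 0.0, 0], [0.8, 0.011, -0.002, 0.0, 0], [0.8, 0.016, -0.003, 0.0, 0], [0.8, 0.021, -0.005, 0.0, 0], [0.8, 0.025, -0.007, 0.0, 0], [0.8, 0.03, -0.01, 0.0, 0], [0.8, 0.03, -0.01, 0.0, 0], [0.8, 0.03, -0.01, 0.0, 0]]
```

View pics/look_a.png

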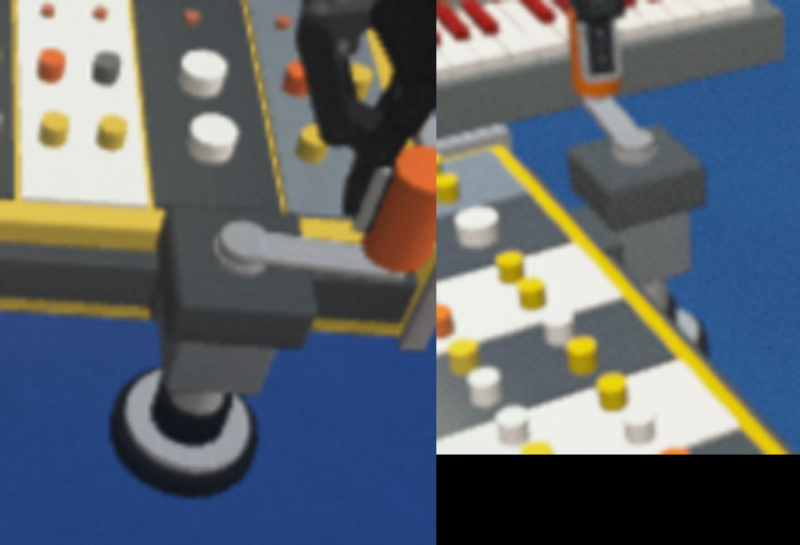

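```bash
cat >> h.py <<'E'
def foot():
    s=vision.snapshot('scene');C=(.5475,.2071);th=np.linspace(0,2*np.pi,90)
    for z in (0,.005,.01,.015,.02,.03):
        P=np.c_[C[0]+.036*np.cos(th),C[1]+.036*np.sin(th),0*th+z]
        q=cv2.projectPoints(P,np.array(s['rvec'],float),np.array(s['tvec'],float),s['mtx'],None)[0][:,0]
        print(z,'left %.1f right %.1f bottom %.1f'%(q[:,0].min(),q[:,0].max(),q[:,1].max()))
    f=s['frame'][235:300,360:425];cv2.imwrite('pics/foot.png',cv2.resize(f[:,:,::-1],None,fx=9,fy=9,interpolation=cv2.INTER_CUBIC))
    print(s['frame'][262:300,390:393].mean(1).round().astype(int).tolist())
    print('row270',s['frame'][268:271,364:380].mean(0).round().astype(int).tolist())
E
python3 -c "
from h import *
foot()"
```

```text
0 left 368.3 right 407.8 bottom 289.6
0.005 left 368.7 right 408.5 bottom 288.1
0.01 left 369.1 right 409.1 bottom 286.6
0.015 left 369.6 right 409.7 bottom 285.1
0.02 left 370.0 right 410.3 bottom 283.5
0.03 left 370.8 right 411.6 bottom 280.4
[[84, 82, 84], [53, 52, 56], [29, 30, 36], [22, 24, 32], [20, 23, 29], [19, 21, 29], [18, 21, 29], [17, 19, 28], [18, 21, 29], [30, 33, 40], [87, 90, 97], [140, 144, 151], [155, 159, 166], [157, 161, 167], [157, 161, 167], [152, 156, 162], [122, 124, 127], [92, 90, 93], [51, 52, 57], [29, 32, 40], [24, 28, 36], [21, 25, 33], [20, 23, 32], [20, 24, 34], [23, 34, 57], [33, 59, 111], [37, 69, 128], [37, 68, 129], [36, 68, 128], [36, 67, 128], [37, 68, 128], [36, 67, 127], [36, 67, 126], [35, 67, 127], [35, 66, 126], [34, 66, 125], [35, 66, 125], [35, 66, 125]]
row270 [[38, 68, 126], [38, 68, 126], [37, 68, 126], [38, 68, 127], [39, 69, 128], [36, 66, 122], [25, 40, 70], [20, 25, 37], [23, 27, 34], [26, 29, 37], [32, 35, 40], [55, 55, 60], [91, 93, 97], [137, 140, 146], [154, 158, 164], [156, 161, 167]]
```

Request:
play_rows:
  plan:
    - [0.8,0.006,-0.001,0.0,0]
    - [0.8,0.011,-0.002,0.0,0]
    - [0.8,0.016,-0.003,0.0,0]
    - [0.8,0.021,-0.005,0.0,0]
    - [0.8,0.025,-0.007,0.0,0]
    - [0.8,0.03,-0.01,0.0,0]
    - [0.8,0.03,-0.01,0.0,0]
    - [0.8,0.03,-0.01,0.0,0]

```text
t: 8.05
tcp_pos: [0.5818, 0.2565, 0.176]
ee_rot: [[0.225, 0.974, 0.004], [0.974, -0.225, -0.005], [-0.004, 0.005, -1.0]]
force: [-2.5, -2.9, 2.5]
finger_gap: 0.32
```

```bash
python3 -c "
from h import *
C=np.array([.5475,.2071]);tan(C)
arc(C,.06,-304,-334,8,2,z=.1765)"
```

```text
resist 0.38 radial out -3.78
t 8.05 p [0.5818 0.2565 0.176 ] F [-2.46 -2.89  2.5 ] r 0.0601 ang 55.2
[[0.8, 0.003, -0.003, 0.0, 0], [0.8, 0.007, -0.006, 0.0, 0], [0.8, 0.011, -0.01, 0.0, 0], [0.8, 0.014, -0.014, 0.0, 0], [0.8, 0.017, -0.018, 0.0, 0], [0.8, 0.02, -0.023, 0.0, 0], [0.8, 0.02, -0.023, 0.0, 0], [0.8, 0.02, -0.023, 0.0, 0]]
```

The foot's bottom edge at row ~286.6 means about 10 mm of clearance (±5) and the resistance is still near zero. I carry on in 30° steps.

Request:
play_rows:
  plan:
    - [0.8,0.003,-0.003,0.0,0]
    - [0.8,0.007,-0.006,0.0,0]
    - [0.8,0.011,-0.01,0.0,0]
    - [0.8,0.014,-0.014,0.0,0]
    - [0.8,0.017,-0.018,0.0,0]
    - [0.8,0.02,-0.023,0.0,0]
    - [0.8,0.02,-0.023,0.0,0]
    - [0.8,0.02,-0.023,0.0,0]

```text
t: 8.85
tcp_pos: [0.6018, 0.2333, 0.176]
ee_rot: [[0.226, 0.974, 0.004], [0.974, -0.226, -0.005], [-0.004, 0.005, -1.0]]
force: [-5.0, -1.8, 3.6]
finger_gap: 0.318
```

```bash
cat >> h.py <<'E'
def edge():
    s=vision.snapshot('scene');g=s['frame'][:,387:395].astype(float).mean(1)[:,2]
    y=np.arange(282,296);v=g[282:296];i=np.where(v>75)[0][0];print('edge',282+i-1+(75-v[i-1])/(v[i]-v[i-1]))
E
python3 -c "
from h import *
C=np.array([.5475,.2071]);tan(C);edge()
arc(C,.06,-335,-365,8,2,z=.1765)"
```

```text
resist 0.54 radial out -5.32
edge 287.54086538461536
t 8.9 p [0.6018 0.2332 0.176 ] F [-4.59 -1.9   2.81] r 0.0603 ang 25.7
[[0.8, 0.002, -0.006, 0.0, 0], [0.8, 0.004, -0.011, 0.0, 0], [0.8, 0.005, -0.016, 0.0, 0], [0.8, 0.005, -0.021, 0.0, 0], [0.8, 0.006, -0.026, 0.0, 0], [0.8, 0.005, -0.031, 0.0, 0], [0.8, 0.005, -0.031, 0.0, 0], [0.8, 0.005, -0.031, 0.0, 0]]
```

Request:
play_rows:
  plan:
    - [0.8,0.002,-0.006,0.0,0]
    - [0.8,0.004,-0.011,0.0,0]
    - [0.8,0.005,-0.016,0.0,0]
    - [0.8,0.005,-0.021,0.0,0]
    - [0.8,0.005,-0.026,0.0,0]
    - [0.8,0.005,-0.031,0.0,0]
    - [0.8,0.005,-0.031,0.0,0]
    - [0.8,0.005,-0.031,0.0,0]

```text
t: 9.7
tcp_pos: [0.6076, 0.2019, 0.1761]
ee_rot: [[0.226, 0.974, 0.005], [0.974, -0.226, -0.005], [-0.004, 0.006, -1.0]]
force: [-1.6, 2.2, 1.4]
finger_gap: 0.319
```

```bash
python3 -c "
from h import *
C=np.array([.5475,.2071]);tan(C);edge()
arc(C,.06,-5,-35,8,2,z=.1765)"
```

```text
resist 2.03 radial out -1.73
edge 288.3397435897436
t 9.75 p [0.6076 0.2019 0.1762] F [-0.78  1.1   1.09] r 0.0603 ang -4.9
[[0.8, -0.001, -0.005, 0.0, 0], [0.8, -0.002, -0.01, 0.0, 0], [0.8, -0.004, -0.015, 0.0, 0], [0.8, -0.006, -0.02, 0.0, 0], [0.8, -0.008, -0.025, 0.0, 0], [0.8, -0.011, -0.029, 0.0, 0], [0.8, -0.011, -0.029, 0.0, 0], [0.8, -0.011, -0.029, 0.0, 0]]
```

Request:
play_rows:
  plan:
    - [0.8,-0.001,-0.005,0.0,0]
    - [0.8,-0.002,-0.01,0.0,0]
    - [0.8,-0.004,-0.015,0.0,0]
    - [0.8,-0.006,-0.02,0.0,0]
    - [0.8,-0.008,-0.025,0.0,0]
    - [0.8,-0.011,-0.029,0.0,0]
    - [0.8,-0.011,-0.029,0.0,0]
    - [0.8,-0.011,-0.029,0.0,0]

```text
t: 10.55
tcp_pos: [0.5965, 0.1718, 0.1762]
ee_rot: [[0.226, 0.974, 0.005], [0.974, -0.226, -0.007], [-0.006, 0.006, -1.0]]
force: [-0.5, -0.1, 0.6]
finger_gap: 0.321
```

```bash
python3 -c "
from h import *
C=np.array([.5475,.2071]);tan(C);edge();tan(C)
arc(C,.06,-35,-55,8,3,z=.1765)"
```

```text
resist -0.41 radial out -0.36
edge 282.30027548209364
resist 0.33 radial out 0.34
t 10.6 p [0.5965 0.1719 0.1762] F [0.47 0.07 1.25] r 0.0603 ang -35.7
[[0.8, -0.002, -0.003, 0.0, 0], [0.8, -0.005, -0.006, 0.0, 0], [0.8, -0.008, -0.009, 0.0, 0], [0.8, -0.011, -0.011, 0.0, 0], [0.8, -0.015, -0.014, 0.0, 0], [0.8, -0.015, -0.014, 0.0, 0], [0.8, -0.015, -0.014, 0.0, 0], [0.8, -0.015, -0.014, 0.0, 0]]
```

No load yet. The foot edge reading looks occluded, so I'll look after the next step.

Request:
play_rows:
  plan:
    - [0.8,-0.002,-0.003,0.0,0]
    - [0.8,-0.005,-0.006,0.0,0]
    - [0.8,-0.008,-0.009,0.0,0]
    - [0.8,-0.011,-0.011,0.0,0]
    - [0.8,-0.015,-0.014,0.0,0]
    - [0.8,-0.015,-0.014,0.0,0]
    - [0.8,-0.015,-0.014,0.0,0]
    - [0.8,-0.015,-0.014,0.0,0]

```text
t: 11.4
tcp_pos: [0.5823, 0.1578, 0.1763]
ee_rot: [[0.226, 0.974, 0.006], [0.974, -0.226, -0.007], [-0.005, 0.008, -1.0]]
force: [5.0, 2.1, -2.3]
finger_gap: 0.323
```

```bash
python3 -c "
from h import *
C=np.array([.5475,.2071]);tan(C);look('b');tan(C)
arc(C,.06,-55,-75,8,3,z=.1765)"
```

```text
resist 5.26 radial out 1.19
resist 4.47 radial out 0.76
t 11.5 p [0.5823 0.1579 0.1763] F [ 4.09  1.96 -2.25] r 0.0603 ang -54.7
[[0.8, -0.004, -0.002, 0.0, 0], [0.8, -0.008, -0.004, 0.0, 0], [0.8, -0.011, -0.006, 0.0, 0], [0.8, -0.015, -0.007, 0.0, 0], [0.8, -0.019, -0.009, 0.0, 0], [0.8, -0.019, -0.009, 0.0, 0], [0.8, -0.019, -0.009, 0.0, 0], [0.8, -0.019, -0.009, 0.0, 0]]
```

View pics/look_b.png

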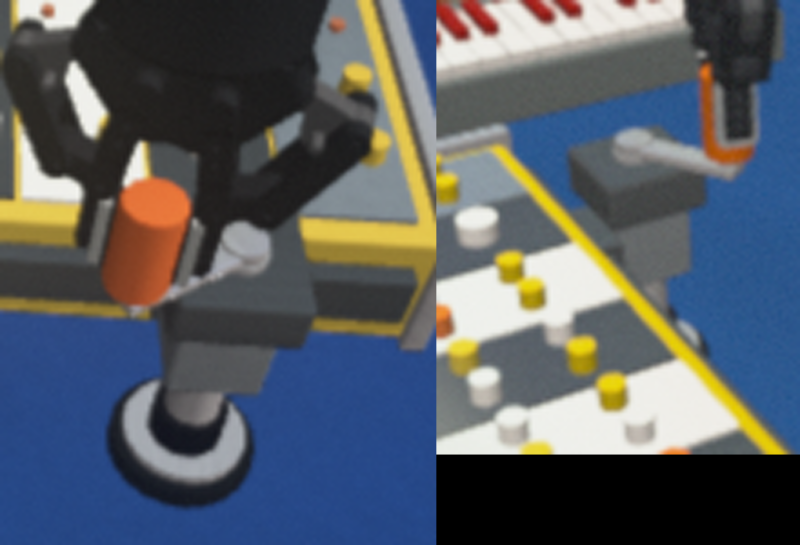

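The foot's lower edge is now at row ~288.8, so near the desk, and the paused resistance rose to about 4.5 N. That may be contact, so I use smaller steps from here.

```bash
python3 -c "
from h import *
C=np.array([.5475,.2071]);edge();tan(C)
arc(C,.06,-54.7,-69.7,8,3,z=.1765)"
```

```text
edge 282.29805013927574
resist 5.81 radial out 0.89
t 11.55 p [0.5824 0.1579 0.1763] F [ 5.25  2.63 -0.98] r 0.0603 ang -54.7
[[0.8, -0.003, -0.001, 0.0, 0], [0.8, -0.005, -0.003, 0.0, 0], [0.8, -0.008, -0.005, 0.0, 0], [0.8, -0.011, -0.006, 0.0, 0], [0.8, -0.014, -0.007, 0.0, 0], [0.8, -0.014, -0.007, 0.0, 0], [0.8, -0.014, -0.007, 0.0, 0], [0.8, -0.014, -0.007, 0.0, 0]]
```

Request:
play_rows:
  plan:
    - [0.8,-0.003,-0.001,0.0,0]
    - [0.8,-0.005,-0.003,0.0,0]
    - [0.8,-0.008,-0.005,0.0,0]
    - [0.8,-0.011,-0.006,0.0,0]
    - [0.8,-0.014,-0.007,0.0,0]
    - [0.8,-0.014,-0.007,0.0,0]
    - [0.8,-0.014,-0.007,0.0,0]
    - [0.8,-0.014,-0.007,0.0,0]

```text
t: 12.35
tcp_pos: [0.5694, 0.1509, 0.1763]
ee_rot: [[0.226, 0.974, 0.008], [0.974, -0.226, -0.007], [-0.005, 0.009, -1.0]]
force: [5.0, 1.8, -2.5]
finger_gap: 0.323
```

```bash
cat >> h.py <<'E'
def edge():
    s=vision.snapshot('scene');v=s['frame'][:,387:395].astype(float).mean(1)[:,2]
    i=[k for k in range(280,297) if v[k]<75][-1];print('edge',i+(75-v[i])/(v[i+1]-v[i]))
E
python3 -c "
from h import *
C=np.array([.5475,.2071])
for _ in range(3): tan(C);edge()
arc(C,.06,-69.7,-84.7,8,3,z=.1765)"
```

```text
resist 5.34 radial out 0.13
edge 288.7463976945245
resist 6.0 radial out 0.77
edge 288.7435158501441
resist 5.36 radial out -0.07
edge 288.7609329446064
t 12.5 p [0.5694 0.1509 0.1763] F [ 4.89  1.99 -2.82] r 0.0603 ang -68.8
[[0.8, -0.004, -0.001, 0.0, 0], [0.8, -0.007, -0.002, 0.0, 0], [0.8, -0.01, -0.003, 0.0, 0], [0.8, -0.013, -0.003, 0.0, 0], [0.8, -0.016, -0.004, 0.0, 0], [0.8, -0.016, -0.004, 0.0, 0], [0.8, -0.016, -0.004, 0.0, 0], [0.8, -0.016, -0.004, 0.0, 0]]
```

The foot edge climbed 0.026 px/deg and then levelled off at row 288.75, which puts first contact at about -20°. The crank is now about 0.85 rad (≈4 mm) past that, and the 5.5 N felt agrees (3.9 N spring plus friction). I add about 8° for margin.

Request:
play_rows:
  plan:
    - [0.8,-0.002,-0.001,0,0]
    - [0.8,-0.005,-0.001,0,0]
    - [0.8,-0.007,-0.002,0,0]
    - [0.8,-0.009,-0.002,0,0]
    - [0.8,-0.009,-0.002,0,0]
    - [0.8,-0.009,-0.002,0,0]
    - [0.8,-0.009,-0.002,0,0]
    - [0.8,-0.009,-0.002,0,0]

```text
t: 13.3
tcp_pos: [0.562, 0.1486, 0.1764]
ee_rot: [[0.226, 0.974, 0.011], [0.974, -0.226, -0.008], [-0.005, 0.012, -1.0]]
force: [6.4, 0.7, -3.4]
finger_gap: 0.319
```

```bash
python3 -c "
from h import *
C=np.array([.5475,.2071])
for _ in range(3): tan(C);edge()
arc(C,.06,-69.7,-84.7,8,3,z=.1765)
b=cv2.imread('pics/scene_b.png');b=cv2.resize(b,(120,150),interpolation=cv2.INTER_AREA);print(b[132:145,47:55,0].mean(1).round())"
```

```text
resist 6.36 radial out 0.86
edge 288.7557471264368
resist 7.01 radial out 0.28
edge 288.7543352601156
resist 6.64 radial out -0.11
edge 288.76453488372096
t 13.45 p [0.562  0.1487 0.1764] F [ 7.43  1.34 -3.54] r 0.0602 ang -76.0
[[0.8, 0.003, 0.001, 0.0, 0], [0.8, 0.0, 0.0, 0.0, 0], [0.8, -0.003, -0.0, 0.0, 0], [0.8, -0.006, -0.001, 0.0, 0], [0.8, -0.009, -0.001, 0.0, 0], [0.8, -0.009, -0.001, 0.0, 0], [0.8, -0.009, -0.001, 0.0, 0], [0.8, -0.009, -0.001, 0.0, 0]]
[ 89.  56.  41.  37.  35.  34.  45.  88. 123. 134. 134. 134. 134.]
```

Resistance is up to about 6.6 N and the foot edge hasn't moved, so the foot stands, about 0.95 rad past contact (≈4.6 mm). Now I let go and lift.

Request:
play_rows:
  plan:
    - [0.5,0,0,0,0]
    - [0.3,0,0,0,0]
    - [0.1,0,0,0,0]
    - [0,0,0,0,0]
    - [0,0,0,0,0]
    - [0,0,0,0,0]
    - [0,0,0,0,0]
    - [0,0,0,0,0]

```text
t: 14.25
tcp_pos: [0.562, 0.1486, 0.1764]
ee_rot: [[0.226, 0.974, 0.011], [0.974, -0.225, -0.008], [-0.005, 0.012, -1.0]]
force: [-0.4, 0.6, -0.3]
finger_gap: 0.997
```

```bash
python3 -c "
from h import *
o=monitor.get_obs();print(o['tcp_pos'],o['force'])
s=vision.snapshot('wrist');save(s,'w3.png')"
```

```text
[0.56200688 0.1486275  0.17636597] [-0.40161955  0.57878879 -0.28346041]
```

View pics/w3.png

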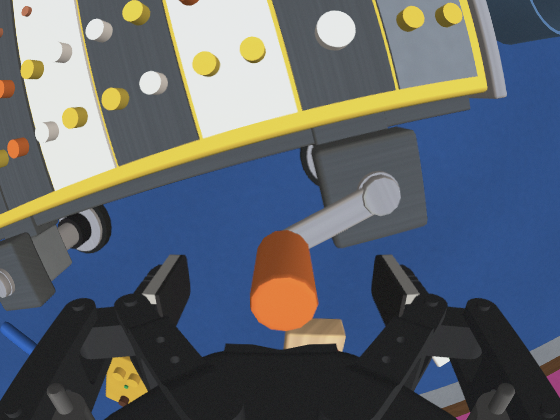

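The wrist view shows the knob free at (284,300), centred between the open jaws. I lift straight up.

Request:
play_rows:
  plan:
    - [0,0,0,0.015,0]
    - [0,0,0,0.03,0]
    - [0,0,0,0.05,0]
    - [0,0,0,0.07,0]
    - [0,0,0,0.09,0]
    - [0,0,0,0.11,0]
    - [0,0,0,0.12,0]
    - [0,0,0,0.12,0]

```text
t: 15.1
tcp_pos: [0.5629, 0.1488, 0.298]
ee_rot: [[0.226, 0.974, 0.014], [0.974, -0.225, -0.007], [-0.003, 0.016, -1.0]]
force: [0.5, -0.1, 0.1]
finger_gap: 1.004
```

Request:
play_rows:
  plan:
    - [0,-0.03,0.03,0,0]
    - [0,-0.06,0.06,0,0]
    - [0,-0.09,0.09,0,0]
    - [0,-0.11,0.11,0,0]
    - [0,-0.13,0.13,0,0]
    - [0,-0.15,0.15,0,0]
    - [0,-0.15,0.15,0,0]
    - [0,-0.15,0.15,0,0]

```text
t: 15.9
tcp_pos: [0.4122, 0.2987, 0.297]
ee_rot: [[0.224, 0.975, 0.013], [0.975, -0.224, -0.008], [-0.005, 0.015, -1.0]]
force: [0.6, 0.1, 0.3]
finger_gap: 1.001
```

```bash
python3 -c "
from h import *
C=np.array([.5475,.2071])
edge();look('c')
for n in ('scene','side'):
    s=vision.snapshot(n);save(s,n+'_end.png')
    for th in ('orange_grip','white_grip'):
        for r in vision.tip_of(s,th)[:1]:
            p=atz(*ray(s,r['point']),.192);d=p[:2]-C;print(n,th,r['score'],r['point'],p,np.degrees(np.arctan2(d[1],d[0])),np.hypot(*d))
print(monitor.get_obs()['t'],monitor.get_obs()['force'])"
```

```text
edge 288.9065420560748
scene orange_grip 0.65 [375.9, 204.5] [0.56306219 0.15349405 0.192     ] -73.81161497423955 0.05581917064654555
scene white_grip 0.85 [186.4, 181.3] [ 0.54615266 -0.14299252  0.192     ] -90.22050275981874 0.3500951115404502
side orange_grip 0.7 [245.9, 158.3] [0.57436621 0.16025899 0.192     ] -60.16306463851336 0.05399882978289315
side white_grip 0.72 [319.9, 249.8] [ 0.53963167 -0.14222528  0.192     ] -91.29033260686774 0.3494138873248043
16.35 [ 0.28330871  0.17699498 -0.71786846]
```

View pics/look_c.png

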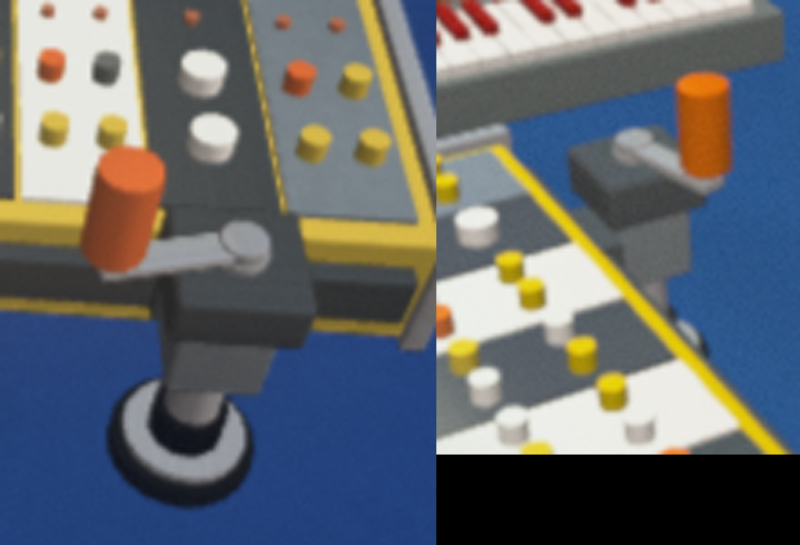

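View pics/scene_end.png

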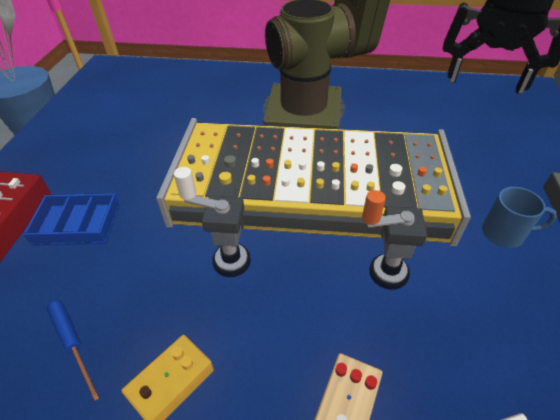

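```bash
python3 -c "
from h import *
s=vision.snapshot('scene')
p=atz(*ray(s,(376,196.7)),.212);d=p[:2]-np.array([.5475,.2071]);print(p,np.degrees(np.arctan2(d[1],d[0])));edge()
print(monitor.get_obs()['force'],monitor.get_obs()['joint_velocities'].round(2))
print(finish_job())"
```

```text
[0.56715446 0.15026798 0.212     ] -70.9228610107413
edge 288.9177215189873
[-0.08124076  0.36281279  0.51299598] [ 0.16 -0.05  0.07  0.06  0.01  0.03]
the job is handed in; nothing more can be done
None
```

The orange leg's foot now stands on the desk, and the job is handed in. I wound its crank clockwise about 297° without turning the wrist, then opened the gripper, lifted clear and backed away at about 16 s of the 64 s allowed. No verdict was reported.

**Foot on the desk:** in the scene camera the foot's lower edge came down steadily, then stayed at row 288.75 over the last roughly 20° of winding. Extrapolating that puts first contact at a crank angle of about −20°; I stopped at −76°. That is about 0.95 rad past contact, or roughly 4.6 mm of squeeze.

**Load felt:** resistance at a pause rose to about 6.6 N, against about 0.5 N on most of the way down. Friction at a pause is under 2 N, so this agrees with roughly 1 rad past contact.

**After letting go:**
- **Crank position:** one camera estimate puts it at about −71°, which would be about 4 mm of squeeze. The other readings spread from −60° to −74°, so I can't pin down how far it eased back.
- **White knob:** it looks unmoved in the pictures. The before and after estimates differ by less than 11 mm, and repeat readings before I moved anything already differed by up to about 7 mm.
- **Robot:** the wrist force is back to about zero and the arm is clear of everything.

**Readings that disagreed:**
- At −36°, where contact should already have begun, the pause resistance was still near zero. I put that down to friction.
- After the release, the foot-edge reading shifted by 0.15 pixel, which I took to be a change in shading.

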